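Take the wide bangle off its bar

TASK

Two steel bangles hang on two bars at the jeweller's bench. Slide the wide bangle off the open end of its bar and set it down inside the black ribbed tray; do not let it drop. Leave the narrow bangle hanging where it is.

Things in the scene. Friction and masses are not known exactly. Their poses are not given: they have to be found in the camera images.
- wide_bangle: the bangle to move: plain steel ring 26 mm wide (along its axis), outer diameter 58, bore 50, wall 4, about 0.14 kg. It hangs with the top of its bore on a level bar, its centre 18 mm below the bar's axis and 60 to 100 mm from the open end. Origin at its centre; x is the ring's axis, along the bar. Grip from above across the outer diameter, level with its centre, fingers closing square to the bar.
- narrow_bangle: the bangle to leave alone: a steel ring of the same diameters but only 10 mm wide, hanging in the same way on the other, identical stand. Origin at its centre, x axis along its bar. Which stand is on the left varies.
- bar_end (a point): centre of the open end of the wide bangle's bar, a fixed level steel rod 14 mm in diameter, axis 115 mm above the table. x points from the open end along the bar to its fixed end, a 30 mm clamp block 145 mm away, on a 20 mm post 137 mm tall with a 90 mm square base 14 mm high.
- tray: fixed open black tray, outside 170 mm (x) by 190 mm (y), 20 mm high, walls and floor 5 mm. Low ribs run along its x, 20 mm apart from the middle outwards, tops 8 mm above the table; a bangle stood on edge between two ribs, axis along the tray's x, does not roll, its centre about 36 mm above the table. Origin at the centre of its underside, z up.
Not all that is in view belongs to the job. Leave any green or yellow look-alike of the wide_bangle alone.

How it is judged:
On the way:
1. the wide bangle reaches the open end of its bar (distance between wide_bangle and bar_end below 0.04 m), for 0.05 s.
At the end, for the whole second after the job is handed in: the wide bangle lies or stands at rest inside the tray (its centre within 70 mm of the tray's centre along the tray's x, 75 mm along its y, and less than 45 mm above the table), and the narrow bangle hangs within 25 mm of where it was (x of wide_bangle in the frame of tray between -0.07 and 0.07 m and y of wide_bangle in the frame of tray between -0.075 and 0.075 m and height (world z) of wide_bangle below 0.045 m and linear speed of wide_bangle below 0.03 m/s and distance of narrow_bangle from where it was at the start of the episode below 0.025 m); the robot touches nothing.
It fails at once if the wide bangle is dropped (falls freely by more than about 25 mm) (contact force between the fingers and wide_bangle below 0.05 N and linear speed of wide_bangle above 0.7 m/s).
It fails at once if the narrow bangle is pushed along or off its bar by more than 40 mm (distance of narrow_bangle from where it was at the start of the episode above 0.04 m).
It also fails if it takes over 42 s, if anything falls off the work surface, if the arm or the gripper's body presses on something with over 40 N, if the wrist force passes 120 N, or if a joint passes its speed limit or range.

ROBOT

A 6-joint arm with a two-finger parallel gripper is mounted at the origin on the work surface. World frame = base frame: x ahead of the robot, y to its left, z up, the work surface at z = 0. Lengths are in m, angles in rad, forces in N, time in s.
With the tool pointing down it reaches from about 0.35 to 0.775 m from the base axis. Payload 5.5 kg.
Tool frame: the origin (TCP) lies at the very end of the fingers, on their centre line; the grasp point (between the pads) lies 19 mm behind it (env.grip_point_offset is the distance from the TCP to the grasp point, in m); z points along the fingers, y is the line along which they close (so a half turn about z gives the same grasp; the last joint's range is limited). The gripper opens to 85 mm and grips with 20 to 120 N. Pads are 22 mm wide; open, the fingers measure 114 mm over their backs; the gripper's body (76 mm by 85 mm) begins 54 mm behind the grasp point. The pads swing forward as they close: fully open they stand 13 mm farther back than shut.
Start: joints at [-1.429, 0.313, 0.046, 1.304, 0, 1.431], TCP at [0.16, -0.552, 0.231] pointing down, gripper open.
Joint ranges: [-2.76, 2.76], [-0.86, 1.69], [-1.03, 1.26], [-2.2, 2.34], [-1.47, 1.5], [-3.14, 3.14]. Speed limits (rad/s): [2.57, 2.57, 3.14, 3.14, 3.14, 3.14].

INTERFACE

Orientations are given as a unit quaternion [w, x, y, z].
In Python, from workcell import sensors, imaging, workorder, env gives the robot as it stands.
- The arm moves only by the shell command python3 -m handwheel 'ROWS' [FORCE]. ROWS is JSON, a list of rows, each a list of 5 numbers: the shift along the tool's x, y, z in mm, then the turn about the tool's z in rad, then the opening, from 0 (shut) to 1 (fully open). A call has 1 to 8 rows; each row is the pose to reach, as a shift and turn from the pose commanded when the call began, along the tool's axes at that moment; what a row does not reach only later rows make up. A row lasts 1/10 s, in which the tool goes at most 50 mm and 8.59 degrees, less where a joint would pass 70% of its speed; a pose out of reach is approached as far as the arm can. A call with a gripper value outside its range is refused whole. The fingers move at their own pace and stop on an object; FORCE is the grip in N (left out, the last holds). Time passes only in rows, so rows that repeat a pose let the fingers close. It gives the time, the measured TCP pose, the force, the opening and the grip force at its end, in the units of the state.
- sensors.get_state(): the state, without advancing time (a new reading comes with each control period).
- imaging.read_camera(name): name is "scene" or "top" or "wrist"; returns a dict with "color" (400x640x3 uint8, blue, green, red), "z_map" (400x640 float32, m along the optical axis (not along the pixel's ray), 0 where there is no reading), "fx", "fy", "cx", "cy" (pixels), "k1" (the pictures are not rectified: a ray, as slopes to the right and down, at radius r is drawn at 1 + k1 r^2 times it, then the intrinsics apply), "xyz" and "rotation" of the camera in the world. Camera axes: x right, y down, z forward; pixel columns grow to the right and rows downward; lengths in m; the calibration is good to about 2 mm. A picture is of the moment at which its call begins.
- workorder.hand_in(): hands the job in; it is judged then, once.
The state is a dict: "clock": time; "joint_pos": joint angles; "qvel": joint speeds; "tau": joint torques, N m; "tcp_pos": TCP position; "orientation": TCP orientation; "wrist_force": force on the tool from outside, world axes, zero at the start; "ft_torque": the same for the moment, N m; "finger_gap": finger opening in m; "grip_force": force on a finger pad.
Only numpy, scipy, OpenCV 4.12 (cv2) and the standard library are available. Lean on these libraries where they do the work, as an engineer would, in place of code of your own. Each camera call takes 0.05 s, during which the arm holds its last target. There are 200 camera calls.

## Working session

There is one attempt and no reset: what is moved stays moved. The work goes in short steps, Python scripts to look and compute and a shell command to move; the robot and the scene stay as the last step left them, time stands still between calls to the robot, and variables do not carry over. Pictures are saved under pics/ and viewed, at most 10 in all, crops included, and the job is handed in when it is done.

```bash
mkdir -p pics; cat > h.py <<'E'
import numpy as np,cv2
from workcell import sensors,imaging,workorder,env
def grab(n,f=None):
    d=imaging.read_camera(n)
    if f: cv2.imwrite('pics/'+f,d['color'])
    np.savez('/tmp/'+n+'.npz',**d); return d
def load(n): return dict(np.load('/tmp/'+n+'.npz'))
def ray(d,u,v):
    K=np.array([[d['fx'],0,d['cx']],[0,d['fy'],d['cy']],[0,0,1]],float)
    p=cv2.undistortPoints(np.array([[[u,v]]],float),K,np.array([float(d['k1']),0,0,0]))[0,0]
    R=np.array(d['rotation'])
    if R.shape!=(3,3):
        from scipy.spatial.transform import Rotation as S
        R=S.from_quat(np.roll(R,-1)).as_matrix()
    return np.array(d['xyz']),R@np.array([p[0],p[1],1])
def plane(d,u,v,z):
    o,r=ray(d,u,v); return o+r*(z-o[2])/r[2]
def pt(d,u,v):
    o,r=ray(d,u,v); return o+r*float(d['z_map'][int(v),int(u)])
E
python3 - <<'E'
from h import *
for n in('scene','top'):
    d=grab(n,n+'0.png'); print(n,d['xyz'],d['rotation'],d['fx'],d['k1'])
print(sensors.get_state())
E
```

```text
scene [ 0.82378949 -0.39089771  0.83262164] [-0.30250432  0.90079835  0.29282873 -0.10632405] 366.70265067127843 0.0035745936023811598
top [0.3936644  0.06210846 1.03726883] [ 0.03423942 -0.69818022  0.71318931 -0.05227868] 393.35125673245244 -0.005725701574599902
{'clock': 0.1, 'joint_pos': array([-1.42861304e+00,  3.13971773e-01,  4.50758128e-02,  1.30363208e+00,
       -6.16443622e-06,  1.43119399e+00]), 'qvel': array([ 1.55348262e-04, -3.14624739e-03,  4.69629742e-04,  1.68130963e-04,
       -1.33278964e-06, -1.64184439e-06]), 'tau': array([ 2.36285588e-03, -4.81723523e+01,  2.99244761e+01,  1.26744094e-02,
       -7.66601784e-05, -1.24289008e-05]), 'tcp_pos': array([ 0.1598103 , -0.55184834,  0.23046477]), 'orientation': array([-8.65850467e-04,  9.90090645e-01,  1.40427082e-01, -4.19957779e-06]), 'wrist_force': array([-0.86581249, -0.53739254, -0.04127483]), 'ft_torque': array([ 0.03533553,  0.02951141, -0.02422908]), 'grip_force': 0.0, 'finger_gap': 0.08563339949707527}
```

View pics/scene0.png

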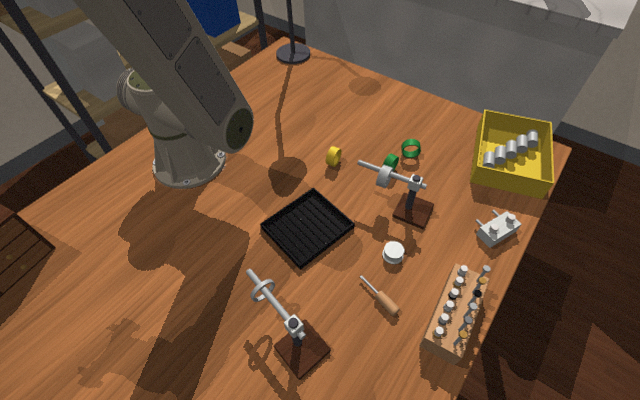

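View pics/top0.png

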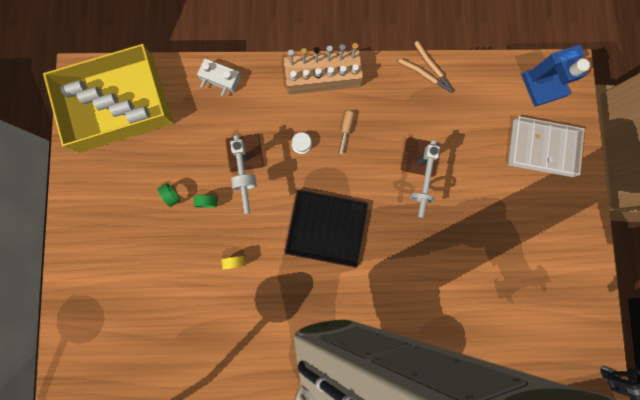

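The two pictures show these candidates:

| Object | Top pixel | Scene pixel |
|---|---|---|
| Wide steel ring on left bar | (244,181) | (385,176) |
| Narrow steel ring on right bar | (422,198) | (262,289) |
| Green rings | (168,195), (205,201) | – |
| Yellow ring | (233,262) | – |
| White cup | (302,143) | – |
| Steel rolls in yellow box | (105,100) | – |

The tray is at top (327,228). I choose the wide steel ring at top (244,181), with the bar's open end at (246,212), and will check it in one crop.

```bash
python3 - <<'E'
from h import *
d=load('top');s=load('scene')
c=cv2.resize(d['color'][120:225,200:290],None,fx=5,fy=5,interpolation=cv2.INTER_CUBIC);cv2.imwrite('pics/crop1.png',c)
im=d['color'].astype(int); hsv=cv2.cvtColor(d['color'],cv2.COLOR_BGR2HSV)
# steel: low saturation, bright, above the table by depth
H,W=im.shape[:2]
m=((hsv[...,1]<60)&(hsv[...,2]>90)).astype(np.uint8)
m2=np.zeros_like(m);m2[125:222,215:270]=m[125:222,215:270]
for v in range(150,216,3):
    u=np.flatnonzero(m2[v]); print(v,(u.min(),u.max()) if len(u) else None,end=' ')
print()
def show(n,d,u,v,z): print(n,plane(d,u,v,z).round(4),pt(d,u,v).round(3))
# tray: black blob
t=((hsv[...,2]<45)).astype(np.uint8); t[:, :270]=0;t[:,385:]=0;t[:180]=0;t[275:]=0
cs,_=cv2.findContours(t,0,2);k=max(cs,key=cv2.contourArea);r=cv2.minAreaRect(k);print(r)
P=np.array([plane(d,*p,0.02) for p in cv2.boxPoints(r)]);print(P.round(4),P.mean(0),np.linalg.norm(np.diff(P,axis=0),axis=1))
show('ring',d,244,181,.126)
show('end',d,246,212,.115);show('clamp',d,238,146,.137)
show('narrow ring',d,422,198,.126)
E
```

```text
150 (np.int64(231), np.int64(243)) 153 (np.int64(233), np.int64(244)) 156 (np.int64(236), np.int64(241)) 159 (np.int64(236), np.int64(241)) 162 (np.int64(237), np.int64(242)) 165 (np.int64(237), np.int64(243)) 168 (np.int64(238), np.int64(243)) 171 (np.int64(238), np.int64(243)) 174 (np.int64(239), np.int64(245)) 177 (np.int64(233), np.int64(254)) 180 (np.int64(231), np.int64(254)) 183 (np.int64(232), np.int64(255)) 186 (np.int64(232), np.int64(254)) 189 (np.int64(238), np.int64(246)) 192 (np.int64(241), np.int64(246)) 195 (np.int64(242), np.int64(246)) 198 (np.int64(242), np.int64(247)) 201 (np.int64(243), np.int64(247)) 204 (np.int64(243), np.int64(248)) 207 (np.int64(244), np.int64(248)) 210 (np.int64(244), np.int64(249)) 213 (np.int64(245), np.int64(247)) 
((326.7396240234375, 227.85377502441406), (72.4040756225586, 64.39695739746094), 10.885527610778809)
[[ 0.3906  0.1266  0.02  ]
 [ 0.5538  0.0929  0.02  ]
 [ 0.5141 -0.0922  0.02  ]
 [ 0.3517 -0.0548  0.02  ]] [0.45255019 0.01813245 0.02      ] [0.16666932 0.18925267 0.16671252]
ring [0.5594 0.2139 0.126 ] [0.559 0.214 0.127]
end [0.4875 0.211  0.115 ] [0.487 0.21  0.123]
clamp [0.6406 0.2261 0.137 ] [0.64  0.226 0.138]
narrow ring [ 0.5111 -0.2032  0.126 ] [ 0.512 -0.205  0.121]
```

View pics/crop1.png

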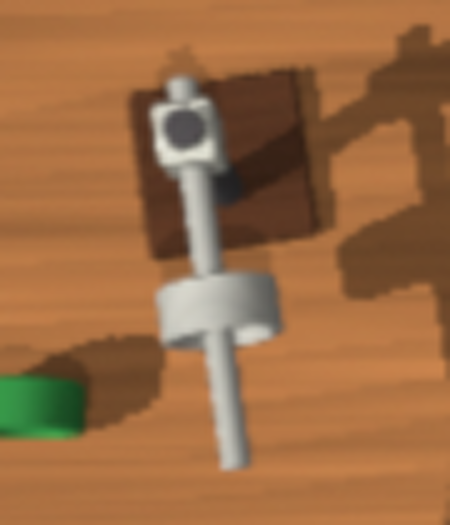

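The crop shows a plain grey, wide ring (about 12 px along the bar) hanging on the left bar, so the choice is right. Next I fit the bar direction and work out the moves.

```bash
cat >> h.py <<'E'
from scipy.spatial.transform import Rotation as S
def shift(target):
    s=sensors.get_state();R=S.from_quat(np.roll(s['orientation'],-1)).as_matrix()
    print('tcp',s['tcp_pos'].round(4),'yaw tool x',np.arctan2(R[1,0],R[0,0]).round(4),'q',s['joint_pos'].round(2),'clock',s['clock'])
    print('shift mm',(R.T@(np.array(target)-s['tcp_pos'])*1000).round(1))
E
python3 - <<'E'
from h import *
d=load('top')
hsv=cv2.cvtColor(d['color'],cv2.COLOR_BGR2HSV); m=((hsv[...,1]<60)&(hsv[...,2]>90)); m[:,:215]=0;m[:,270:]=0
P=np.array([plane(d,np.flatnonzero(m[v]).mean(),v,.118) for v in [*range(156,172),*range(192,212)]])
L=cv2.fitLine(P[:,:2].astype(np.float32),2,0,.01,.01).ravel();D=L[:2]*np.sign(L[0]);C=L[2:];print('bar dir',D,'yaw',np.arctan2(D[1],D[0]))
n=lambda p:(C+D*((p[:2]-C)@D))
# ring rows near bar: front/back edges via depth & position, points above ring top
pts=np.array([plane(d,u,v,.118) for v in range(173,193) for u in np.flatnonzero(m[v]) if abs((plane(d,u,v,.118)[:2]-C)@np.array([-D[1],D[0]]))>.010])
a=(pts[:,:2]-C)@D;print('ring extent along',np.percentile(a,[1,99]),'lat',((pts[:,:2]-C)@np.array([-D[1],D[0]])).min(),((pts[:,:2]-C)@np.array([-D[1],D[0]])).max())
zz=np.array([pt(d,u,v) for v in range(173,193) for u in np.flatnonzero(m[v])]);zz=zz[zz[:,2]>.1255-.003]
print(len(zz),zz.mean(0)); a=(zz[:,:2]-C)@D; print('upper ring along',a.min(),a.max())
e=n(plane(d,247,213.5,.115));print('end',e,'along',(e-C)@D)
ring=C+D*((a.min()+a.max())/2);print('ring',ring,'dist to end',np.linalg.norm(ring-e))
shift([*ring,.231])
E
```

```text
bar dir [0.9901697  0.13987139] yaw 0.14033152
ring extent along [-0.01032825  0.02226681] lat -0.029604201909644464 0.025445540791048753
142 [0.5587689  0.21876953 0.1320693 ]
upper ring along -0.17917254659036175 0.026467432232011475
end [0.48390508 0.20877098] along -0.06930506639928014
ring [0.47692687 0.20778524] dist to end 0.007047494276449539
tcp [ 0.1598 -0.5518  0.2305] yaw tool x 0.2818 q [-1.43  0.31  0.05  1.3  -0.    1.43] clock 0.1
shift mm [ 515.8 -641.5    0.7]
```

```bash
python3 -m handwheel '[[599,-630,0,-3.0,1],[599,-630,0,-3.0,1],[599,-630,0,-3.0,1],[599,-630,0,-3.0,1],[599,-630,0,-3.0,1],[599,-630,0,-3.0,1],[599,-630,0,-3.0,1],[599,-630,0,-3.0,1]]'; python3 -c "
from h import *
shift([.56,.2195,.231])"
```

```text
clock: 0.9
tcp_pos: [0.3443, -0.1953, 0.2312]
orientation: [0.0, 0.736, 0.677, 0.0]
wrist_force: [1.1, -0.9, -0.2]
finger_gap: 0.0856
grip_force: 0.0
tcp [ 0.3443 -0.1953  0.2312] yaw tool x 1.4874 q [-0.72 -0.03 -0.36  1.24  0.    0.93] clock 0.9
shift mm [4.313e+02 1.804e+02 2.000e-01]
```

```bash
python3 -m handwheel '[[431,180,0,-1.795,1],[431,180,0,-1.795,1],[431,180,0,-1.795,1],[431,180,0,-1.795,1],[431,180,0,-1.795,1],[431,180,0,-1.795,1],[431,180,0,-1.795,1],[431,180,0,-1.795,1]]'; python3 -c "
from h import *
shift([.56,.2195,.231])"
```

```text
clock: 1.7
tcp_pos: [0.5307, 0.1588, 0.2309]
orientation: [-0.0, 0.225, 0.974, -0.0]
wrist_force: [1.5, -1.5, 0.4]
finger_gap: 0.0858
grip_force: 0.0
tcp [0.5307 0.1588 0.2309] yaw tool x 2.6885 q [ 0.15  0.27 -0.01  1.29 -0.    0.6 ] clock 1.7
shift mm [ 0.2 67.4 -0.2]
```

```bash
python3 -m handwheel '[[0,67,0,-0.593,1],[0,67,0,-0.593,1],[0,67,0,-0.593,1],[0,67,0,-0.593,1],[0,67,0,-0.593,1],[0,67,0,-0.593,1]]'; python3 -c "
from h import *
d=grab('wrist','w1.png'); print(d['xyz'],d['rotation'])
shift([.56,.2195,.078])"
```

```text
clock: 2.3
tcp_pos: [0.5598, 0.2166, 0.2308]
orientation: [-0.0, -0.065, 0.998, -0.0]
wrist_force: [0.5, 0.2, -0.6]
finger_gap: 0.0856
grip_force: 0.0
[0.49093891 0.20606588 0.37259409] [0.09264392 0.65321967 0.74410779 0.10499882]
tcp [0.5599 0.2165 0.231 ] yaw tool x -3.0116 q [ 0.24  0.36  0.12  1.32 -0.    0.11] clock 2.35
shift mm [ -0.5   3.  153. ]
```

View pics/w1.png

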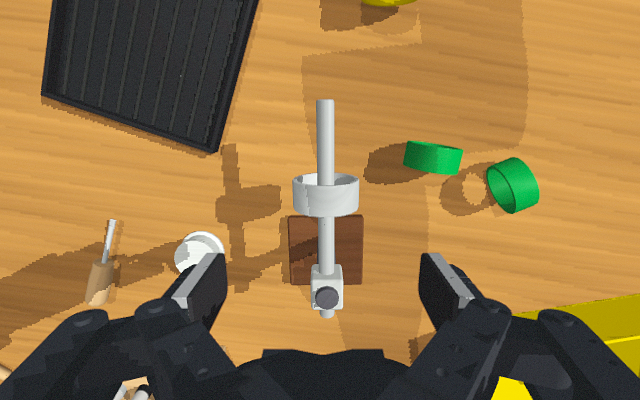

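The wrist view shows the wide ring at (326,195), the bar's open end at (325,100) and the clamp at (327,290). The fingers straddle the bar, so I'll refine the ring position from here.

```bash
python3 - <<'E'
from h import *
d=load('wrist')
hsv=cv2.cvtColor(d['color'],cv2.COLOR_BGR2HSV); m=((hsv[...,1]<60)&(hsv[...,2]>90)); m[:,:285]=0;m[:,365:]=0
for v in range(168,222,3): u=np.flatnonzero(m[v]);print(v,u.min(),u.max(),end='; ')
print()
P=np.array([plane(d,np.flatnonzero(m[v]).mean(),v,.118) for v in [*range(108,165),*range(222,260)]])
L=cv2.fitLine(P[:,:2].astype(np.float32),2,0,.01,.01).ravel();D=L[:2]*np.sign(L[0]);C=L[2:].astype(float);N=np.array([-D[1],D[0]]);print('yaw',np.arctan2(D[1],D[0]))
zz=np.array([pt(d,u,v) for v in range(165,225) for u in np.flatnonzero(m[v])]);b=(zz[:,:2]-C)@N
k=(zz[:,2]>.08)&(abs(b)>.011)&(abs(b)<.031)&(zz[:,2]<.135);a=(zz[k,:2]-C)@D;print(k.sum(),'along',np.percentile(a,[1,50,99]),'lat',b[k].min(),b[k].max(),zz[k,2].max())
mid=np.percentile(a,[1,99]).mean();ring=C+D*mid
e=plane(d,325,99,.118)[:2];print('ring',ring,'end',e,'dist',(ring-e)@D)
shift([*ring,.078])
E
```

```text
168 317 333; 171 317 333; 174 304 348; 177 295 357; 180 293 358; 183 292 358; 186 293 358; 189 293 358; 192 293 358; 195 293 358; 198 293 358; 201 293 358; 204 293 358; 207 294 357; 210 295 356; 213 300 351; 216 308 341; 219 318 334; 
yaw 0.14487156
1325 along [0.00263355 0.01328306 0.02807198] lat -0.028730581991325575 0.028408285956987755 0.12386581533591148
ring [0.56257769 0.21782025] end [0.48564907 0.20709026] dist 0.07767178748337195
tcp [0.5599 0.2165 0.231 ] yaw tool x -3.0116 q [ 0.24  0.36  0.12  1.32 -0.    0.11] clock 2.35
shift mm [ -2.9   1.  153. ]
```

```bash
python3 -m handwheel '[[-3,1,40,-0.015,1],[-3,1,80,-0.015,1],[-3,1,115,-0.015,1],[-3,1,140,-0.015,1],[-3,1,152,-0.015,1],[-3,1,152,-0.015,1]]' && python3 -m handwheel '[[0,0,0,0,0.6],[0,0,0,0,0.5],[0,0,0,0,0.5],[0,0,0,0,0.5],[0,0,0,0,0.5],[0,0,0,0,0.5]]' 45
```

```text
clock: 2.95
tcp_pos: [0.5617, 0.2175, 0.0777]
orientation: [-0.002, -0.073, 0.997, -0.0]
wrist_force: [-0.4, -0.4, 0.5]
finger_gap: 0.0855
grip_force: 0.0
clock: 3.55
tcp_pos: [0.5645, 0.2183, 0.0817]
orientation: [0.002, -0.074, 0.997, 0.0]
wrist_force: [-0.6, -1.5, 5.7]
finger_gap: 0.0573
grip_force: 47.8
```

```bash
python3 -m handwheel '[[0,0,-3,0,0.4],[0,0,-6,0,0.4],[0,0,-8,0,0.4],[0,0,-8,0,0.4],[0,0,-8,0,0.4]]' 60; python3 - <<'E'
from h import *
d=grab('wrist','w2.png');shift([.486,.207,.1])
E
```

```text
clock: 4.05
tcp_pos: [0.5628, 0.2181, 0.0871]
orientation: [-0.0, -0.074, 0.997, -0.0]
wrist_force: [0.4, -0.2, -1.7]
finger_gap: 0.0571
grip_force: 63.9
tcp [0.5628 0.2181 0.087 ] yaw tool x -2.9934 q [ 0.24  0.45 -0.12  1.   -0.    0.09] clock 4.1
shift mm [ 77.6   0.4 -13. ]
```

View pics/w2.png

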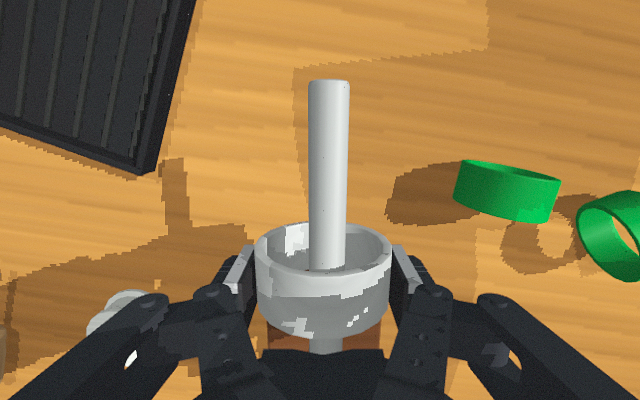

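The ring is centred between the pads and clear of the bar, with the wrist carrying about its weight. Now I slide it off.

```bash
python3 -m handwheel '[[10,0,0,0,0.4],[30,0,0,0,0.4],[50,0,0,0,0.4],[70,0,0,0,0.4],[90,0,0,0,0.4],[110,0,0,0,0.4],[125,0,0,0,0.4],[125,0,0,0,0.4]]' 60; python3 - <<'E'
from h import *
d=load('top')
# tray target: centre, ring midway between ribs: y_tray=+10
c=np.array([.4526,.0181]);x=np.array([.163,-.0355]);x/=np.linalg.norm(x);yv=np.array([-x[1],x[0]])
t=c+.010*yv;print('tray yaw',np.arctan2(x[1],x[0]),t)
shift([*t,.087]);grab('wrist','w3.png')
E
```

```text
clock: 4.9
tcp_pos: [0.4361, 0.1992, 0.0869]
orientation: [-0.001, -0.074, 0.997, -0.0]
wrist_force: [0.1, 0.2, -2.1]
finger_gap: 0.0566
grip_force: 64.0
tray yaw -0.21444270315557765 [0.45472803 0.02787095]
tcp [0.4361 0.1992 0.0869] yaw tool x -2.9927 q [ 0.26  0.23 -0.44  0.9  -0.    0.11] clock 4.9
shift mm [   7.  -172.2    0. ]
```

View pics/w3.png

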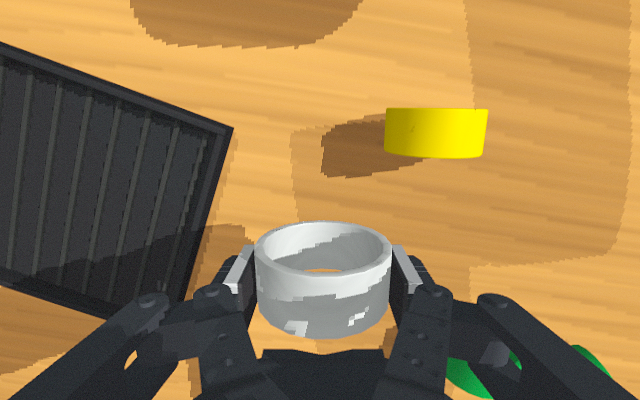

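```bash
python3 -m handwheel '[[7,-30,0,0,0.4],[7,-65,0,0.05,0.4],[7,-100,0,0.15,0.4],[7,-135,0,0.25,0.4],[7,-160,0,0.33,0.4],[7,-172,0,0.363,0.4],[7,-172,0,0.363,0.4]]' 60; python3 - <<'E'
from h import *
shift([.4547,.0279,.022]);d=grab('wrist','w4.png')
E
```

```text
clock: 5.65
tcp_pos: [0.4589, 0.0272, 0.0874]
orientation: [0.0, 0.108, 0.994, -0.0]
wrist_force: [0.4, 0.0, -1.1]
finger_gap: 0.0568
grip_force: 64.3
tcp [0.4589 0.0272 0.0874] yaw tool x 2.9245 q [-0.12  0.19 -0.49  0.89 -0.    0.1 ] clock 5.65
shift mm [ 4.3 -0.2 65.4]
```

View pics/w4.png

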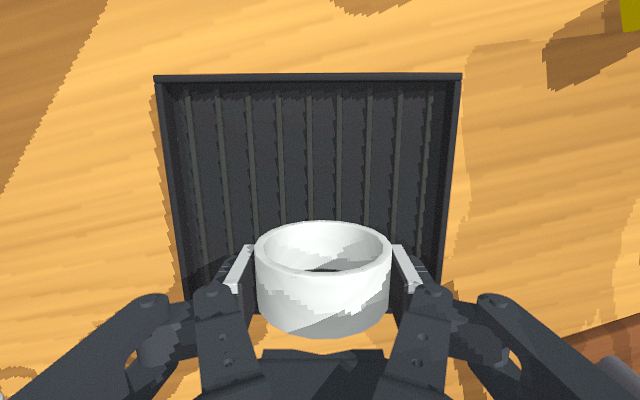

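The ring is over the tray with its axis parallel to the ribs. The middle rib is near (309,120) and its neighbour near (339,120). I'll check the lateral offset against them.

```bash
python3 - <<'E'
from h import *
d=load('wrist');s=sensors.get_state();R=S.from_quat(np.roll(s['orientation'],-1)).as_matrix()
g=cv2.cvtColor(d['color'],cv2.COLOR_BGR2GRAY).astype(float)
for v in(110,160,200):
    row=g[v-1:v+2].mean(0);row=cv2.GaussianBlur(row[None],(5,1),1)[0]
    from scipy.signal import find_peaks
    p,_=find_peaks(row[175:445],prominence=6,distance=15)
    print(v,[(int(u+175),*(R.T@(plane(d,u+175,v,.008)-s['tcp_pos'])*1000).round(1)[:2]) for u in p])
E
```

```text
110 [(188, np.float64(66.2), np.float64(-90.7)), (218, np.float64(66.1), np.float64(-70.8)), (248, np.float64(66.0), np.float64(-51.0)), (279, np.float64(65.9), np.float64(-30.6)), (309, np.float64(65.8), np.float64(-11.0)), (340, np.float64(65.8), np.float64(9.4)), (369, np.float64(65.8), np.float64(28.4)), (400, np.float64(65.8), np.float64(48.8)), (429, np.float64(65.9), np.float64(67.9))]
160 [(194, np.float64(33.1), np.float64(-90.3)), (223, np.float64(33.0), np.float64(-70.3)), (252, np.float64(32.9), np.float64(-50.4)), (281, np.float64(32.9), np.float64(-30.5)), (310, np.float64(32.8), np.float64(-10.7)), (339, np.float64(32.8), np.float64(9.1)), (368, np.float64(32.8), np.float64(28.9)), (397, np.float64(32.7), np.float64(48.8)), (425, np.float64(32.7), np.float64(68.0))]
200 [(198, np.float64(4.5), np.float64(-90.6)), (226, np.float64(4.5), np.float64(-70.6)), (254, np.float64(4.4), np.float64(-50.7)), (283, np.float64(4.4), np.float64(-30.2)), (310, np.float64(4.4), np.float64(-11.1)), (339, np.float64(4.3), np.float64(9.5)), (366, np.float64(4.3), np.float64(28.6)), (395, np.float64(4.2), np.float64(49.1)), (422, np.float64(4.2), np.float64(68.3))]
```

```bash
python3 -m handwheel '[[4,-1,25,0,0.4],[4,-1,45,0,0.4],[4,-1,56,0,0.4],[4,-1,62,0,0.4],[4,-1,62,0,0.4]]'; python3 -m handwheel '[[0,0,2,0,0.4],[0,0,2,0,0.4]]';python3 -m handwheel '[[0,0,2,0,0.4],[0,0,2,0,0.4]]'
```

```text
clock: 6.2
tcp_pos: [0.4533, 0.029, 0.0248]
orientation: [-0.001, 0.107, 0.994, 0.0]
wrist_force: [-1.0, 0.3, -0.9]
finger_gap: 0.057
grip_force: 64.3
clock: 6.4
tcp_pos: [0.4544, 0.0284, 0.0238]
orientation: [0.001, 0.107, 0.994, -0.0]
wrist_force: [0.4, -0.4, -1.5]
finger_gap: 0.057
grip_force: 64.3
clock: 6.6
tcp_pos: [0.4539, 0.0283, 0.0215]
orientation: [0.0, 0.107, 0.994, -0.0]
wrist_force: [0.6, 0.1, -2.4]
finger_gap: 0.0566
grip_force: 64.3
```

```bash
for i in 1 2 3 4 ; do python3 -m handwheel '[[0,0,1,0,0.4],[0,0,1,0,0.4]]' | grep -E 'tcp|wrist'; done
```

```text
tcp_pos: [0.454, 0.0283, 0.0209]
wrist_force: [-0.3, 0.0, 4.9]
tcp_pos: [0.4542, 0.0282, 0.0207]
wrist_force: [-4.0, 1.2, 12.9]
tcp_pos: [0.4544, 0.0282, 0.0206]
wrist_force: [-6.6, 1.6, 22.8]
tcp_pos: [0.4546, 0.0282, 0.0205]
wrist_force: [-8.8, 1.3, 31.0]
```

Contact is made at TCP z ≈ 0.021. I relieve the pressure, then release.

```bash
python3 -m handwheel '[[0,0,-3,0,0.4],[0,0,-3,0,0.4],[0,0,-3,0,0.4]]' 20; python3 -m handwheel '[[0,0,-3,0,0.68],[0,0,-3,0,0.75],[0,0,-3,0,0.85],[0,0,-3,0,1],[0,0,-3,0,1],[0,0,-3,0,1],[0,0,-3,0,1]]'; python3 -m handwheel '[[0,0,-10,0,1],[0,0,-40,0,1],[0,0,-80,0,1],[0,0,-120,0,1],[0,0,-150,0,1],[0,0,-150,0,1],[0,0,-150,0,1]]'; python3 - <<'E'
from h import *
d=grab('wrist','w5.png')
E
```

```text
clock: 7.7
tcp_pos: [0.4544, 0.0282, 0.0208]
orientation: [0.001, 0.107, 0.994, -0.0]
wrist_force: [-1.7, 0.7, 8.2]
finger_gap: 0.0569
grip_force: 65.1
clock: 8.4
tcp_pos: [0.4536, 0.0283, 0.0232]
orientation: [-0.0, 0.107, 0.994, -0.0]
wrist_force: [-0.6, -0.2, -1.0]
finger_gap: 0.0854
grip_force: 0.0
clock: 9.1
tcp_pos: [0.4543, 0.0283, 0.1744]
orientation: [0.001, 0.107, 0.994, -0.0]
wrist_force: [1.5, 0.6, -0.6]
finger_gap: 0.0855
grip_force: 0.0
```

View pics/w5.png

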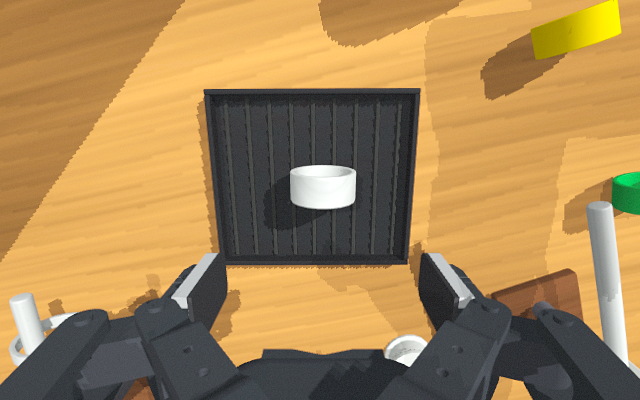

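The ring stands at (323,187), between the ribs in the middle of the tray. The arm is clear, and the narrow ring still hangs at (20,345).

```bash
python3 -c "
from workcell import workorder
print(workorder.hand_in())"
```

```text
the job is handed in; nothing more can be done
None
```

The wide bangle is off its bar and standing at rest between the ribs in the middle of the black tray, the narrow bangle still hangs on its bar, and I handed the job in at about 9 s on the robot's clock; no verdict was returned.

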